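# Sort the iron castings into their trays

## Robot

A 7-joint arm with a two-finger parallel gripper is mounted at the origin on the work surface. World frame = base frame: x ahead of the robot, y to its left, z up, the work surface at z = 0. Lengths are in m, angles in rad, forces in N, time in s.
With the tool pointing down it reaches from about 0.425 to 0.95 m from the base axis. Payload 4.7 kg.
Tool frame: the origin (TCP) lies midway between the tips of the shut fingers; the grasp point (between the pads) lies 19 mm behind it; x points along the fingers, z is the direction in which the jaws open and shut, and the axes are right-handed (so a half turn about x gives the same grasp; the last joint's range is limited). The gripper opens to 85 mm and grips with 20 to 120 N. Pads are 22 mm wide; open, the fingers measure 114 mm over their backs; the gripper's body (76 mm by 85 mm) begins 54 mm behind the grasp point. The pads swing forward as they close: fully open they stand 13 mm farther back than shut.
Start: joints at [-1.334, 0.469, -0.049, 1.532, 0.024, 1.141, -0.082], TCP at [0.177, 0.651, 0.231] pointing down, gripper open.
Joint ranges: [-2.59, 2.59], [-0.33, 1.99], [-1.39, 1.29], [0.1, 2.45], [-1.04, 4.18], [0.21, 1.99], [-2.66, 2.66]. Speed limits (rad/s): [2.57, 2.57, 3.14, 3.14, 3.14, 3.14, 3.14].

## Interface

Orientations are given as a unit quaternion [x, y, z, w].
In Python, from station import status, imaging, job gives the robot as it stands. The module is installed in compiled form; this text tells all that it offers.
- The arm moves only by the tool move_arm, never from a script. Its argument "motion" is a list of rows, each a list of 7 numbers: the shift along the world's x, y, z in m, then the turn, a rotation vector about the world's x, y, z in units of 5 degrees (1.0 is 5 degrees), then the opening, from -1 (shut) to 1 (fully open), so that 0 is half open. A call has 1 to 5 rows; each row is the pose to reach, as a shift and turn from the pose measured when the call began; what a row does not reach only later rows make up. A row lasts 1/8 s, in which the tool goes at most 62.5 mm and 10.7 degrees, less where a joint would pass 70% of its speed; a pose out of reach is approached as far as the arm can. A call with a gripper value outside its range is refused whole. The fingers move at their own pace and stop on an object; "squeeze" is the grip in N (left out, the last holds). Time passes only in rows, so rows that repeat a pose let the fingers close. It gives the time, the measured TCP pose, the force and the opening at its end, in the units of the state.
- status.observe(): the state, without advancing time (a new reading comes with each control period).
- imaging.read_camera(name): name is "side" or "top" or "wrist"; returns the picture (400x640x3 uint8, red, green, blue); there is no depth.
- imaging.camera_model(name): a dict with "fovy" (degrees; the focal length in pixels is half the picture's height over the tangent of half this angle, whatever the lens; pixels are square), "cx", "cy" (the principal point, pixels), "extrinsics" (4x4, takes a point from world to camera coordinates). Camera axes: x right, y down, z forward; pixel columns grow to the right and rows downward; lengths in m; the calibration is good to about 2 mm. The wrist camera is an equidistant fisheye: a pixel r from the principal point sees the ray r / f radians off the axis. A picture is of the moment at which its call begins: read the wrist's pose just before it. camera_model takes no time and is no camera call; for the wrist camera it gives the pose at the moment of the call.
- job.job_done(): hands the job in, once; it reports no verdict.
The state is a dict: "time_s": time; "joint_pos": joint angles; "joint_velocities": joint speeds; "tau": joint torques, N m; "tcp_pos": TCP position; "ee_rot": TCP orientation; "contact_force": force on the tool from outside, world axes, zero at the start; "moment": the same for the moment, N m; "grip_width": finger opening in m.
Only numpy, scipy, OpenCV 4.12 (cv2) and the standard library are available. Lean on these libraries where they do the work, as an engineer would, in place of code of your own. Each camera call takes 0.05 s, during which the arm holds its last target. There are 200 camera calls.

## Task

Sort the five loose iron castings on the bench: the two kettle lids go into the divided wooden tray, the large lid in its larger bay and the small lid in its smaller bay; both chopstick rests go into the square metal tray, and the tea cup stands in the round dish. Everything ends flat on the floor of its tray, right way up and inside the walls, with nothing resting on anything else. Set the castings down rather than dropping them, and leave the kettle and the brush where they are.

Things in the scene. Friction and masses are not known exactly. Their poses are not given: they have to be found in the camera images.
- large_lid: The large dark cast-iron kettle lid lying flat: a disc 76 mm across and 10 mm thick (outer 10 mm of its top bevelled) with a bud-shaped knob in the middle, 22 mm across from 20 to 34 mm above the underside, top at 38 mm, on a 14 mm neck; the wider lid. About 0.28 kg. Origin: centre of the underside, z up through the knob
- small_lid: The small dark cast-iron kettle lid lying flat: a disc 56 mm across and 10 mm thick (outer 10 mm of its top bevelled) with a bud-shaped knob in the middle, 22 mm across from 20 to 34 mm above the underside, top at 38 mm, on a 14 mm neck; the narrower lid. About 0.16 kg. Origin: centre of the underside, z up through the knob
- rest_a: A dark cast-iron chopstick rest (one of two alike): a small bar 64 mm long (its x), 18 mm wide (its y), 15 mm thick, with a raised lip across each end (outer 11 mm) up to 20 mm. About 0.12 kg. Origin: centre of the underside, z up
- rest_b: A dark cast-iron chopstick rest (one of two alike): a small bar 64 mm long (its x), 18 mm wide (its y), 15 mm thick, with a raised lip across each end (outer 11 mm) up to 20 mm. About 0.12 kg. Origin: centre of the underside, z up
- cup: Plain round dark cast-iron tea cup without handle, standing mouth up: 56 mm across (52 mm at the foot), straight sides, 62 mm high, wall 4 mm, about 0.3 kg. Origin: centre of the underside, z up
- bay_tray: Low wooden tray with two open bays, fixed to the bench: outside 110 mm (its x) by 189 mm (its y), 15 mm high, walls 5 mm, floor top 5 mm above the bench. A divider parts it off-centre: the larger bay is 100 x 100 mm inside with its centre at y = -39.5 mm, the smaller is 100 mm (x) by 74 mm (y) with its centre at y = +52.5 mm. Origin: centre of the tray's underside, z up
- square_tray: Plain square metal tray without divisions, fixed to the bench: 150 x 150 mm outside, 22 mm high, walls 5 mm, inside 140 x 140 mm, floor top 5 mm above the bench. Origin: centre of its underside, x and y along its sides, z up
- dish: Low round white dish, fixed to the bench: 98 mm across outside, 90 mm inside, 15 mm high, floor top 5 mm above the bench. Origin: centre of its underside, z up
- kettle: Bystander: loose dark cast-iron kettle, 140 mm across, about 90 mm high, with spout (its x, reaching about 105 mm out), off to one side; to be left alone. Origin: centre of its underside
- brush: Bystander: loose hand brush lying on the bench off to the other side, its x along the handle towards the bristles; to be left alone. Origin: on the bench, under its middle
Mind the look-alikes: they are no part of the job. What is shaped like the cup but pink or yellow is not meant.

How it is judged:
By the outcome, as a careful person would: the job done as asked, in the order asked, and still so for the second after the job is handed in, with the robot touching nothing.
It also fails if it takes over 122 s, if anything falls off the work surface, if the arm or the gripper's body presses on something with over 40 N, if the wrist force passes 120 N, or if a joint passes its speed limit or range.

## Working session

There is one attempt and no reset: what is moved stays moved. The work goes in short steps, Python scripts to look and compute and a tool call to move; the robot and the scene stay as the last step left them, time stands still between calls to the robot, and variables do not carry over. Pictures are saved under pics/ and viewed, about 12 in all and at most 16, crops included, and the job is handed in when it is done.

Besides the shell and the picture viewer there is one more tool, called by a JSON object that holds its "op" and its "data", one argument or row to a line. move_arm: Moves the arm, as the interface text tells. Its arguments: {"type":"object","properties":{"motion":{"type":"array","items":{"type":"array","items":{"type":"number"}}},"squeeze":{"type":"number"}},"required":["motion"]}

```bash
mkdir -p pics; python3 - <<'E'
from station import status, imaging
import cv2,numpy as np
print(status.observe())
for n in("top","side"):
    im=imaging.read_camera(n); np.save(f"{n}0.npy",im); cv2.imwrite(f"pics/{n}0.png",im[:,:,::-1])
    m=imaging.camera_model(n);print(n,m)
E
```

```text
{'time_s': 0.0, 'joint_pos': array([-1.33388515,  0.469465  , -0.04857264,  1.53370716,  0.02407884,
        1.14102188, -0.08229947]), 'joint_velocities': array([ 0.00029973,  0.00153806,  0.0009342 , -0.00106873, -0.00026198,
       -0.00222342, -0.00260248]), 'tau': array([ 4.61581803e-04, -5.10295272e+01, -4.65837051e-02, -2.37706804e+01,
        1.06174999e-02,  7.79015914e-03, -1.06354324e-05]), 'tcp_pos': array([0.1771578 , 0.65071636, 0.23023988]), 'ee_rot': array([-0.42978539,  0.5623987 ,  0.42888264,  0.56129484]), 'contact_force': array([-1.02623494, -0.17552177, -0.90484058]), 'moment': array([-0.00613932, -0.03833383,  0.01756865]), 'grip_width': 0.08512561863931886}
top {'fovy': 42.847858435868304, 'cx': 325.83845618634814, 'cy': 196.82137022129808, 'extrinsics': array([[ 0.02332622, -0.99967609,  0.01017831, -0.01244283],
       [-0.98496488, -0.02472377, -0.17097638,  0.48722769],
       [ 0.17117265, -0.00603704, -0.98522255,  1.36964383],
       [ 0.        ,  0.        ,  0.        ,  1.        ]])}
side {'fovy': 43.680156653207035, 'cx': 318.93812906405304, 'cy': 203.39247760140486, 'extrinsics': array([[ 0.75004187, -0.66113225,  0.0184756 , -0.36695112],
       [-0.43088833, -0.50964582, -0.74471228,  0.23192759],
       [ 0.50176932,  0.55060447, -0.66712988,  1.44447393],
       [ 0.        ,  0.        ,  0.        ,  1.        ]])}
```

View pics/top0.png

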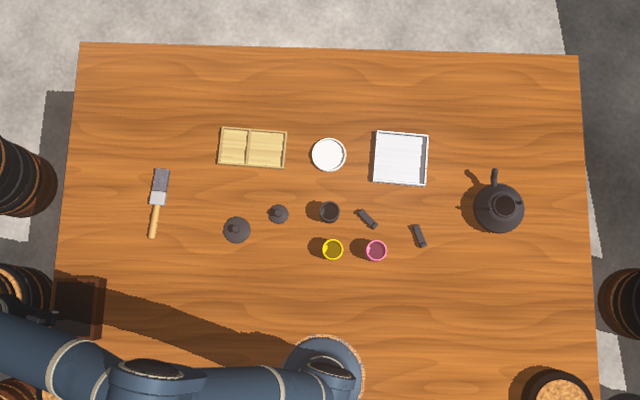

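View pics/side0.png

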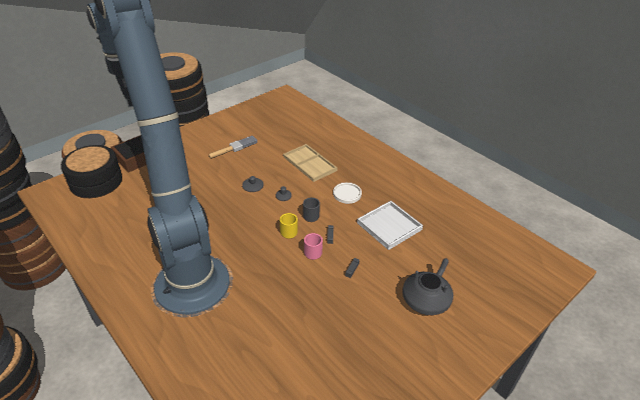

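Top view: large lid (237,230), small lid (278,213), cup (329,211), rests (367,218) and (418,236), bay tray (252,147) with its larger bay to the right (−y), dish (328,154), square tray (400,158). The yellow and pink cups are decoys.

```bash
cat > h.py <<'E'
import numpy as np,cv2
from scipy.spatial.transform import Rotation as R
from station import status,imaging
def ray(m,uv,fish=False):
    uv=np.atleast_2d(np.asarray(uv,float)); f=200/np.tan(np.radians(m["fovy"])/2)
    d=(uv-[m["cx"],m["cy"]])/f
    if fish:
        r=np.linalg.norm(d,axis=1,keepdims=True)+1e-12
        v=np.hstack([d/r*np.sin(r),np.cos(r)])
    else: v=np.hstack([d,np.ones((len(d),1))])
    E=m["extrinsics"]; return -E[:3,:3].T@E[:3,3], v@E[:3,:3]
def onplane(m,uv,z,fish=False):
    c,v=ray(m,uv,fish); return (c+v*((z-c[2])/v[:,2])[:,None])[:,:2]
def proj(m,P,fish=False):
    E=m["extrinsics"];p=np.atleast_2d(P)@E[:3,:3].T+E[:3,3];f=200/np.tan(np.radians(m["fovy"])/2)
    n=np.linalg.norm(p[:,:2],axis=1,keepdims=True)
    s=np.arctan2(n,p[:,2:])/n if fish else 1/p[:,2:]
    return p[:,:2]*s*f+[m["cx"],m["cy"]]
def blobs(mask,lo,hi):
    cs,_=cv2.findContours(mask.astype(np.uint8),cv2.RETR_EXTERNAL,cv2.CHAIN_APPROX_NONE)
    return [c[:,0,:] for c in cs if lo<cv2.contourArea(c)<hi]
E
python3 - <<'E'
from h import *
im=np.load("top0.npy");m=imaging.camera_model("top")
hsv=cv2.cvtColor(im,cv2.COLOR_RGB2HSV)
roi=np.zeros(im.shape[:2],bool);roi[110:260,205:450]=1
dark=(im.max(2)<95)&(hsv[...,1]<110)&roi
white=(im.min(2)>150)&roi
for nm,mk in(("dark",dark),("white",white),("wood",(hsv[...,0]>15)&(hsv[...,0]<30)&(im.max(2)>150)&(hsv[...,1]<130)&roi)):
    for c in blobs(mk,60,6000):
        z={"dark":.008,"white":.018,"wood":.015}[nm]
        w=onplane(m,c,z).astype(np.float32); r=cv2.minAreaRect(w); 
        print(nm,c.mean(0).round(1),"rect c",np.round(r[0],4),"size",np.round(r[1],4),"ang",round(r[2],1),"circ",np.round(cv2.minEnclosingCircle(w)[1]*2,3))
print(m["extrinsics"][2],imaging.camera_model("wrist"))
E
```

```text
dark [230.4 229.3] rect c [0.3973 0.2616] size [0.0435 0.0699] ang 70.3 circ 0.071
dark [328.8 212. ] rect c [ 0.4501 -0.0108] size [0.0571 0.0508] ang 1.1 circ 0.059
white [264.7 161.1] rect c [0.5911 0.1784] size [0.0884 0.0226] ang 87.6 circ 0.09
white [328.7 154.3] rect c [ 0.6148 -0.007 ] size [0.0972 0.0972] ang 1.5 circ 0.1
white [400.5 157.7] rect c [ 0.6107 -0.2124] size [0.1517 0.1535] ang 86.1 circ 0.211
wood [252.4 147.4] rect c [0.631  0.2139] size [0.1905 0.1125] ang 86.8 circ 0.216
[ 0.17117265 -0.00603704 -0.98522255  1.36964383] {'fovy': 65.70646984690485, 'cx': 318.71972964174034, 'cy': 200.10779061188467, 'extrinsics': array([[ 0.26174991,  0.96513499, -0.00120162, -0.67374648],
       [ 0.92385229, -0.25019319,  0.28965551, -0.03823468],
       [ 0.27925603, -0.07692742, -0.95713021,  0.37985782],
       [ 0.        ,  0.        ,  0.        ,  1.        ]])}
```

```bash
python3 - <<'E'
from h import *
im=np.load("top0.npy");m=imaging.camera_model("top")
i=im.astype(int); print(i[230,237],i[213,278],i[218,367],i[236,418],i[200,300],i[240,300])
roi=np.zeros(im.shape[:2],bool);roi[190:260,205:450]=1
dark=((i[...,0]-i[...,2])<35)&(i.max(2)<110)&roi
for c in blobs(dark,30,6000):
    w=onplane(m,c,.012).astype(np.float32); r=cv2.minAreaRect(w)
    print(c.min(0),c.max(0),"rect c",np.round(r[0],4),"size",np.round(r[1],4),"ang",round(r[2],1),"circ",np.round(cv2.minEnclosingCircle(w)[0],4))
big=cv2.resize(im[185:265,205:445],None,fx=3.3,fy=3.3,interpolation=cv2.INTER_CUBIC)
cv2.imwrite("pics/c1.png",np.vstack([big,cv2.cvtColor(cv2.resize(dark[185:265,205:445].astype(np.uint8)*255,(big.shape[1],big.shape[0])),cv2.COLOR_GRAY2RGB)])[:,:,::-1])
E
```

```text
[106  95  91] [103  90  88] [106  93  92] [108  96  94] [194 127  69] [198 128  67]
[413 225] [425 246] rect c [ 0.3897 -0.2638] size [0.0617 0.0178] ang 21.6 circ [ 0.3898 -0.2645]
[223 217] [249 242] rect c [0.3937 0.2479] size [0.0694 0.0718] ang 66.1 circ [0.3939 0.2474]
[358 210] [377 228] rect c [ 0.4337 -0.1179] size [0.0615 0.0181] ang 45.8 circ [ 0.4342 -0.1187]
[269 205] [287 223] rect c [0.4403 0.1324] size [0.051  0.0506] ang 1.4 circ [0.4403 0.1325]
[319 202] [338 222] rect c [ 0.4495 -0.0094] size [0.0569 0.0536] ang 1.4 circ [ 0.4495 -0.0103]
```

View pics/c1.png

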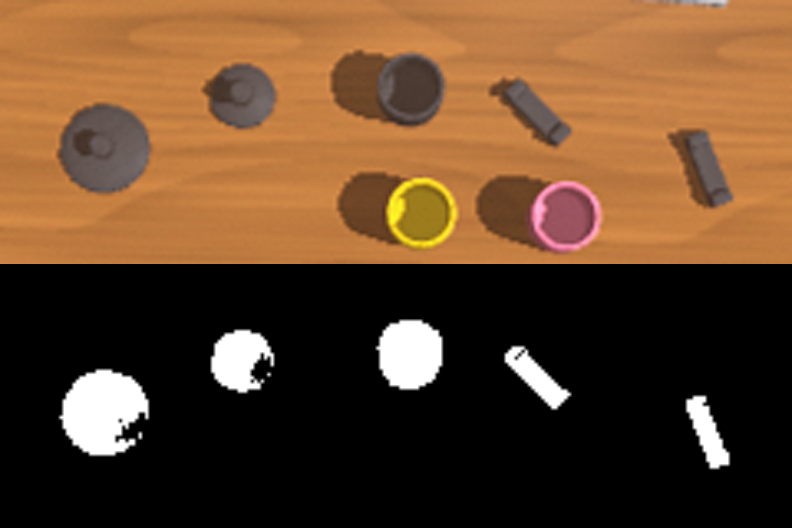

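```bash
python3 - <<'E'
from h import *
s=status.observe();M=R.from_quat(s["ee_rot"]).as_matrix()
print(M.round(3)); print("jaw ang",np.degrees(np.arctan2(M[1,2],M[0,2])))
E=imaging.camera_model("wrist")["extrinsics"]; C=-E[:3,:3].T@E[:3,3]
print("cam in tool",(M.T@(C-s["tcp_pos"])).round(3),"axis",(M.T@E[2,:3]).round(3))
im=np.load("top0.npy");m=imaging.camera_model("top");i=im.astype(int)
roi=np.zeros(im.shape[:2],bool);roi[195:230,310:345]=1
c=blobs(((i[...,0]-i[...,2])<35)&(i.max(2)<110)&roi,30,6000)[0]
w=onplane(m,c,.062).astype(np.float32);print("cup at rim",cv2.minEnclosingCircle(w),w.min(0),w.max(0))
E
```

```text
[[-0.    -0.965  0.263]
 [-0.002  0.263  0.965]
 [-1.    -0.    -0.002]]
jaw ang 74.77132746036163
cam in tool [-0.144  0.074 -0.001] axis [ 0.957 -0.29   0.001]
cup at rim ((0.4423603415489197, -0.009688436053693295), 0.02945730835199356) [ 0.41477934 -0.03468535] [0.47001687 0.01720473]
```

{"op": "move_arm", "data": {
  "motion": [
    [0.03,-0.052,0,0,0,0,1],
    [0.055,-0.1,0,0,0,0,1],
    [0.08,-0.15,0,0,0,0,1],
    [0.105,-0.2,0,0,0,0,1],
    [0.13,-0.24,0,0,0,0,1]
  ],
  "squeeze": 60
}}

```text
time_s: 0.72
tcp_pos: [0.3078, 0.4084, 0.2301]
ee_rot: [-0.43, 0.563, 0.429, 0.561]
contact_force: [0.2, -0.8, 0.6]
grip_width: 0.0851
```

{"op": "move_arm", "data": {
  "motion": [
    [0.025,-0.045,-0.02,0,0,0,1],
    [0.05,-0.09,-0.04,0,0,0,1],
    [0.075,-0.13,-0.06,0,0,0,1],
    [0.086,-0.16,-0.08,0,0,0,1],
    [0.086,-0.16,-0.08,0,0,0,1]
  ]
}}

```text
time_s: 1.35
tcp_pos: [0.3935, 0.2449, 0.1485]
ee_rot: [-0.428, 0.565, 0.427, 0.561]
contact_force: [-0.1, -0.6, 0.3]
grip_width: 0.0857
```

```bash
python3 - <<'E'
from h import *
s=status.observe();print(s["tcp_pos"],s["contact_force"])
m=imaging.camera_model("wrist");im=imaging.read_camera("wrist")
p=proj(m,[[.394,.248,.038],s["tcp_pos"],[.4403,.1325,.038]],True);print(p)
np.save("w1.npy",im);o=im[:,:,::-1].copy()
for q in p: cv2.circle(o,tuple(int(x) for x in q),4,(0,255,0),1)
cv2.imwrite("pics/w1.png",o)
E
```

```text
[0.39352054 0.24492344 0.14854849] [-0.06039893 -0.6300837   0.32702213]
[[323.65912368 196.80556267]
 [319.603219   256.65870649]
 [221.68987808 271.17399851]]
```

View pics/w1.png

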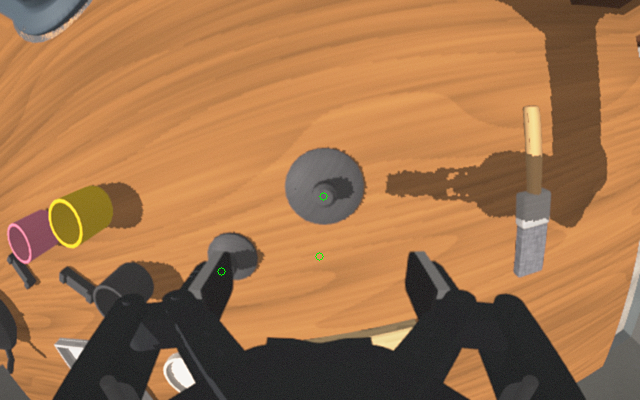

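Wrist view: the knob of the large lid is at (324,196), where the top-view estimate put it. I'll grasp.

{"op": "move_arm", "data": {
  "motion": [
    [0,0.003,-0.05,0,0,0,1],
    [0,0.003,-0.1,0,0,0,1],
    [0,0.003,-0.127,0,0,0,1],
    [0,0.003,-0.135,0,0,0,1],
    [0,0.003,-0.135,0,0,0,0.3]
  ]
}}

```text
time_s: 2.02
tcp_pos: [0.3938, 0.2515, 0.0149]
ee_rot: [-0.429, 0.563, 0.428, 0.561]
contact_force: [-0.6, -0.5, 0.1]
grip_width: 0.0697
```

{"op": "move_arm", "data": {
  "motion": [
    [0,0,0,0,0,0,-1],
    [0,0,0,0,0,0,-1],
    [0,0,0,0,0,0,-1],
    [0,0,0,0,0,0,-1],
    [0,0,0,0,0,0,-1]
  ],
  "squeeze": 60
}}

```text
time_s: 2.65
tcp_pos: [0.3941, 0.2515, 0.016]
ee_rot: [-0.429, 0.563, 0.428, 0.562]
contact_force: [-1.0, -1.1, 7.7]
grip_width: 0.0195
```

{"op": "move_arm", "data": {
  "motion": [
    [0,0,0.01,0,0,0,-1],
    [0,0,0.04,0,0,0,-1],
    [0,0,0.08,0,0,0,-1],
    [0,0,0.08,0,0,0,-1]
  ]
}}

```text
time_s: 3.15
tcp_pos: [0.3958, 0.2528, 0.0989]
ee_rot: [-0.429, 0.561, 0.428, 0.564]
contact_force: [0.1, -0.7, -2.0]
grip_width: 0.0199
```

```bash
python3 - <<'E'
from h import *
s=status.observe();print(s["tcp_pos"],s["contact_force"],s["grip_width"])
im=imaging.read_camera("side");cv2.imwrite("pics/s1.png",cv2.resize(im[70:270,130:450],None,fx=2.4,fy=2.4)[:,:,::-1])
E
```

```text
[0.39582881 0.25275574 0.09887192] [ 0.05945029 -0.65691272 -1.95629217] 0.019935661935564595
```

View pics/s1.png

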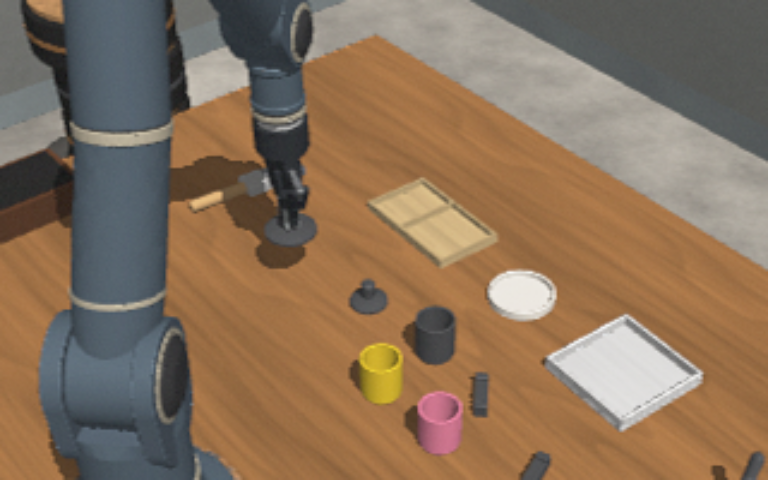

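The large lid hangs level in the jaws. Next: carry it to the larger bay.

{"op": "move_arm", "data": {
  "motion": [
    [0.045,-0.015,0,0,0,0,-1],
    [0.095,-0.032,0,0,0,0,-1],
    [0.145,-0.048,0,0,0,0,-1],
    [0.19,-0.064,0,0,0,0,-1],
    [0.225,-0.076,0,0,0,0,-1]
  ]
}}

```text
time_s: 3.82
tcp_pos: [0.6202, 0.1742, 0.095]
ee_rot: [-0.428, 0.563, 0.428, 0.562]
contact_force: [-0.6, 0.9, -3.0]
grip_width: 0.0198
```

{"op": "move_arm", "data": {
  "motion": [
    [0.006,0,0,0,0,0,-1],
    [0.006,0,0,0,0,0,-1]
  ]
}}

```text
time_s: 4.08
tcp_pos: [0.6247, 0.174, 0.0929]
ee_rot: [-0.428, 0.565, 0.429, 0.56]
contact_force: [0.0, -0.4, -2.4]
grip_width: 0.0196
```

{"op": "move_arm", "data": {
  "motion": [
    [0.004,0,-0.03,0,0,0,-1],
    [0.004,0,-0.055,0,0,0,-1],
    [0.004,0,-0.064,0,0,0,-1],
    [0.004,0,-0.066,0,0,0,-1],
    [0.004,0,-0.066,0,0,0,-1]
  ]
}}

```text
time_s: 4.7
tcp_pos: [0.629, 0.1745, 0.0278]
ee_rot: [-0.428, 0.564, 0.429, 0.561]
contact_force: [0.0, 0.8, -2.1]
grip_width: 0.0199
```

{"op": "move_arm", "data": {
  "motion": [
    [0,0,-0.002,0,0,0,-1],
    [0,0,-0.004,0,0,0,-1],
    [0,0,-0.004,0,0,0,-1]
  ]
}}

```text
time_s: 5.08
tcp_pos: [0.629, 0.1744, 0.0238]
ee_rot: [-0.428, 0.564, 0.429, 0.561]
contact_force: [-0.4, 0.6, -1.2]
grip_width: 0.0197
```

{"op": "move_arm", "data": {
  "motion": [
    [0,0,-0.001,0,0,0,-1],
    [0,0,-0.002,0,0,0,-1],
    [0,0,-0.003,0,0,0,-1]
  ]
}}

```text
time_s: 5.45
tcp_pos: [0.629, 0.1744, 0.0211]
ee_rot: [-0.428, 0.564, 0.429, 0.561]
contact_force: [-2.1, -0.8, 5.1]
grip_width: 0.0196
```

{"op": "move_arm", "data": {
  "motion": [
    [0,0,0,0,0,0,0],
    [0,0,0,0,0,0,0.3],
    [0,0,0.005,0,0,0,0.3],
    [0,0,0.03,0,0,0,0.6],
    [0,0,0.07,0,0,0,1]
  ]
}}

```text
time_s: 6.08
tcp_pos: [0.628, 0.1742, 0.0909]
ee_rot: [-0.428, 0.565, 0.429, 0.56]
contact_force: [0.4, 0.2, 0.2]
grip_width: 0.0838
```

{"op": "move_arm", "data": {
  "motion": [
    [-0.04,-0.008,0.04,0,0,0,1],
    [-0.09,-0.02,0.04,0,0,0,1],
    [-0.14,-0.03,0.04,0,0,0,1],
    [-0.18,-0.04,0.04,0,0,0,1],
    [-0.189,-0.042,0.04,0,0,0,1]
  ]
}}

```text
time_s: 6.7
tcp_pos: [0.4367, 0.1315, 0.1313]
ee_rot: [-0.427, 0.565, 0.429, 0.56]
contact_force: [0.6, 0.4, 0.5]
grip_width: 0.085
```

```bash
python3 - <<'E'
from h import *
s=status.observe();print(s["tcp_pos"],s["contact_force"])
m=imaging.camera_model("wrist");im=imaging.read_camera("wrist")
p=proj(m,[[.4403,.1325,.038],[.629,.1744,.043],[.6339,.2664,.005]],True);print(p)
o=im[:,:,::-1].copy()
for q in p: cv2.circle(o,tuple(int(x) for x in q),4,(0,255,0),1)
cv2.imwrite("pics/w2.png",o)
E
```

```text
[0.43666498 0.13152143 0.13129012] [0.55583493 0.35291257 0.52105888]
[[322.17105207 207.6619415 ]
 [405.71572157 360.33419729]
 [471.2129044  318.27824959]]
```

View pics/w2.png

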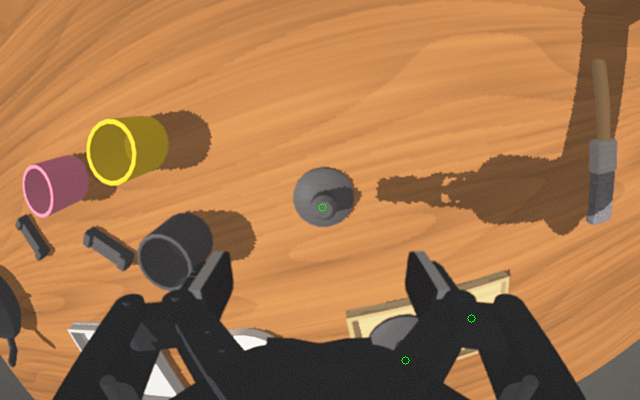

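The small lid's knob is at (324,203), within 3 mm of the prediction. The large lid sits in its bay at (400,335).

{"op": "move_arm", "data": {
  "motion": [
    [0.001,0.001,-0.05,0,0,0,1],
    [0.001,0.001,-0.095,0,0,0,1],
    [0.001,0.001,-0.11,0,0,0,1],
    [0.001,0.001,-0.114,0,0,0,1],
    [0.001,0.001,-0.114,0,0,0,0.3]
  ]
}}

```text
time_s: 7.38
tcp_pos: [0.4395, 0.1331, 0.0182]
ee_rot: [-0.428, 0.565, 0.429, 0.561]
contact_force: [-0.6, -0.2, -0.1]
grip_width: 0.07
```

{"op": "move_arm", "data": {
  "motion": [
    [0,0,0,0,0,0,-1],
    [0,0,0,0,0,0,-1],
    [0,0,0,0,0,0,-1],
    [0,0,0,0,0,0,-1],
    [0,0,0,0,0,0,-1]
  ]
}}

```text
time_s: 8.0
tcp_pos: [0.44, 0.1334, 0.0192]
ee_rot: [-0.428, 0.564, 0.429, 0.561]
contact_force: [-0.7, -0.4, 7.4]
grip_width: 0.0195
```

{"op": "move_arm", "data": {
  "motion": [
    [0,0,0.01,0,0,0,-1],
    [0,0,0.04,0,0,0,-1],
    [0,0,0.08,0,0,0,-1],
    [0,0,0.08,0,0,0,-1]
  ]
}}

```text
time_s: 8.5
tcp_pos: [0.442, 0.1341, 0.1021]
ee_rot: [-0.428, 0.562, 0.428, 0.563]
contact_force: [0.5, -0.1, -2.3]
grip_width: 0.019
```

{"op": "move_arm", "data": {
  "motion": [
    [0.035,0.025,0,0,0,0,-1],
    [0.075,0.052,0,0,0,0,-1],
    [0.115,0.08,0,0,0,0,-1],
    [0.155,0.108,0,0,0,0,-1],
    [0.19,0.132,0,0,0,0,-1]
  ]
}}

```text
time_s: 9.12
tcp_pos: [0.6323, 0.267, 0.1005]
ee_rot: [-0.428, 0.562, 0.429, 0.562]
contact_force: [-0.0, 0.1, -1.8]
grip_width: 0.0191
```

{"op": "move_arm", "data": {
  "motion": [
    [0.005,0,-0.01,0,0,0,-1],
    [0.005,0,-0.02,0,0,0,-1],
    [0.005,0,-0.02,0,0,0,-1]
  ]
}}

```text
time_s: 9.5
tcp_pos: [0.6351, 0.2654, 0.0783]
ee_rot: [-0.428, 0.564, 0.429, 0.561]
contact_force: [0.2, 0.2, -2.7]
grip_width: 0.0196
```

```bash
python3 - <<'E'
from h import *
s=status.observe();print(s["tcp_pos"],s["contact_force"],s["grip_width"])
w=imaging.read_camera("wrist");im=imaging.read_camera("side")
a=cv2.resize(im[90:230,210:434],(640,400))
cv2.imwrite("pics/s2.png",cv2.resize(np.vstack([w[150:],a]),None,fx=.9,fy=.9)[:,:,::-1])
E
```

```text
[0.63507473 0.26535483 0.07833233] [ 0.23014251  0.17839965 -2.66410696] 0.019606438425837504
```

View pics/s2.png

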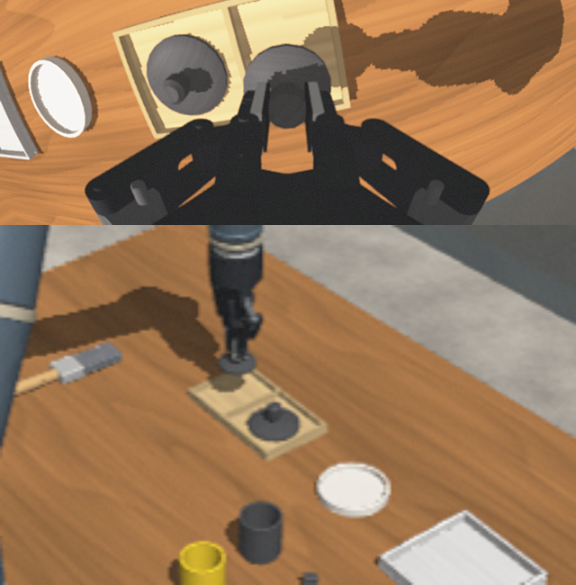

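The large lid is flat in the larger bay, about at (187,75) in the wrist part. The small lid hangs level above the smaller bay. Next: lower it.

{"op": "move_arm", "data": {
  "motion": [
    [0,0.001,-0.025,0,0,0,-1],
    [0,0.001,-0.045,0,0,0,-1],
    [0,0.001,-0.05,0,0,0,-1],
    [0,0.001,-0.052,0,0,0,-1]
  ]
}}

```text
time_s: 10.1
tcp_pos: [0.6366, 0.2671, 0.0283]
ee_rot: [-0.428, 0.563, 0.429, 0.562]
contact_force: [-0.1, -0.5, -2.2]
grip_width: 0.0194
```

{"op": "move_arm", "data": {
  "motion": [
    [0,0,-0.0005,0,0,0,-1],
    [0,0,-0.0015,0,0,0,-1],
    [0,0,-0.0025,0,0,0,-1]
  ]
}}

```text
time_s: 10.48
tcp_pos: [0.6369, 0.2672, 0.0262]
ee_rot: [-0.428, 0.563, 0.429, 0.563]
contact_force: [0.6, 0.7, -1.6]
grip_width: 0.0191
```

{"op": "move_arm", "data": {
  "motion": [
    [0,0,-0.001,0,0,0,-1],
    [0,0,-0.002,0,0,0,-1],
    [0,0,-0.003,0,0,0,-1]
  ]
}}

```text
time_s: 10.85
tcp_pos: [0.637, 0.2673, 0.0243]
ee_rot: [-0.428, 0.563, 0.429, 0.563]
contact_force: [-3.4, -1.8, 9.0]
grip_width: 0.0198
```

{"op": "move_arm", "data": {
  "motion": [
    [0,0,0,0,0,0,0],
    [0,0,0,0,0,0,0.3],
    [0,0,0.005,0,0,0,0.3],
    [0,0,0.03,0,0,0,0.6],
    [0,0,0.08,0,0,0,1]
  ]
}}

```text
time_s: 11.48
tcp_pos: [0.6354, 0.2667, 0.103]
ee_rot: [-0.428, 0.564, 0.429, 0.561]
contact_force: [0.6, 0.8, 1.4]
grip_width: 0.0837
```

{"op": "move_arm", "data": {
  "motion": [
    [-0.025,-0.05,0.03,0,0,2,1],
    [-0.048,-0.09,0.03,0,0,4,1],
    [-0.072,-0.135,0.03,0,0,6,1],
    [-0.096,-0.18,0.03,0,0,8,1],
    [-0.12,-0.225,0.03,0,0,10,1]
  ]
}}

```text
time_s: 12.1
tcp_pos: [0.5148, 0.0401, 0.1335]
ee_rot: [0.627, -0.329, -0.626, -0.325]
contact_force: [0.7, -1.3, 0.2]
grip_width: 0.0853
```

{"op": "move_arm", "data": {
  "motion": [
    [-0.025,-0.05,0,0,0,2,1],
    [-0.05,-0.1,0,0,0,2.2,1],
    [-0.075,-0.145,0,0,0,2.2,1],
    [-0.082,-0.158,0,0,0,2.2,1]
  ]
}}

```text
time_s: 12.6
tcp_pos: [0.4311, -0.1209, 0.1339]
ee_rot: [0.655, -0.269, -0.654, -0.265]
contact_force: [-0.5, 0.3, -0.3]
grip_width: 0.0853
```

```bash
cat > look.py <<'E'
from h import *
import sys
def look(name,pts,zr,near,show=True):
    s=status.observe();M=R.from_quat(s["ee_rot"]).as_matrix()
    print("tcp",s["tcp_pos"].round(4),"jaw",round(np.degrees(np.arctan2(M[1,2],M[0,2])),1),s["contact_force"].round(1))
    m=imaging.camera_model("wrist");im=imaging.read_camera("wrist");i=im.astype(int)
    p=proj(m,pts,True);dark=((i[...,0]-i[...,2])<35)&(i.max(2)<125)
    q=proj(m,[near+[zr]],True)[0]
    lab,cc=None,blobs(dark,100,8000)
    for c in cc:
        if np.linalg.norm(c.mean(0)-q)<60:
            w=onplane(m,c,zr,True).astype(np.float32);r=cv2.minAreaRect(w)
            print("blob",c.mean(0).round(),np.round(r[0],4),np.round(r[1],4),round(r[2],1))
    o=im[:,:,::-1].copy()
    for k in p: cv2.circle(o,tuple(int(x) for x in k),3,(0,255,0),1)
    cv2.imwrite(f"pics/{name}.png",o)
E
python3 -c "
from look import *
look('w3',[[.434,-.118,.018],[.39,-.264,.018]],.016,[.434,-.118])"
```

```text
tcp [ 0.4311 -0.1209  0.1339] jaw 135.6 [-0.5  0.3 -0.3]
blob [320. 197.] [ 0.4326 -0.1182] [0.0673 0.0176] 46.2
```

View pics/w3.png

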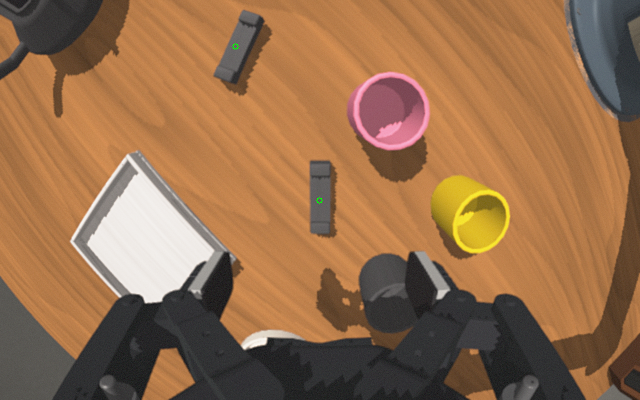

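The rest is at (320,197), centre (0.433, −0.118), angle 46°. It lines up with the jaws.

{"op": "move_arm", "data": {
  "motion": [
    [0.002,0.003,-0.05,0,0,0,0],
    [0.002,0.003,-0.1,0,0,0,0],
    [0.002,0.003,-0.124,0,0,0,0],
    [0.002,0.003,-0.13,0,0,0,0],
    [0.002,0.003,-0.13,0,0,0,0]
  ]
}}

```text
time_s: 13.28
tcp_pos: [0.4341, -0.1174, 0.0042]
ee_rot: [0.656, -0.269, -0.654, -0.265]
contact_force: [0.2, 0.3, 1.0]
grip_width: 0.0432
```

{"op": "move_arm", "data": {
  "motion": [
    [0,0,0,0,0,0,-1],
    [0,0,0,0,0,0,-1],
    [0,0,0,0,0,0,-1],
    [0,0,0,0,0,0,-1]
  ]
}}

```text
time_s: 13.78
tcp_pos: [0.4354, -0.1173, 0.0056]
ee_rot: [0.657, -0.268, -0.653, -0.265]
contact_force: [-0.6, 1.1, 5.7]
grip_width: 0.0159
```

{"op": "move_arm", "data": {
  "motion": [
    [0,0,0.01,0,0,0,-1],
    [0,0,0.04,0,0,0,-1],
    [0,0,0.08,0,0,0,-1],
    [0,0,0.08,0,0,0,-1]
  ]
}}

```text
time_s: 14.28
tcp_pos: [0.4377, -0.1178, 0.0888]
ee_rot: [0.659, -0.268, -0.65, -0.266]
contact_force: [0.1, -0.4, -2.5]
grip_width: 0.0158
```

{"op": "move_arm", "data": {
  "motion": [
    [0.035,-0.013,0,0,0,-2,-1],
    [0.07,-0.026,0,0,0,-4,-1],
    [0.105,-0.039,0,0,0,-6,-1],
    [0.14,-0.052,0,0,0,-8,-1],
    [0.177,-0.066,0,0,0,-9.9,-1]
  ]
}}

```text
time_s: 14.9
tcp_pos: [0.6148, -0.1839, 0.0879]
ee_rot: [-0.485, 0.521, 0.478, 0.515]
contact_force: [0.2, 0.3, -0.7]
grip_width: 0.0161
```

{"op": "move_arm", "data": {
  "motion": [
    [0,0,-0.01,0,0,0,-1],
    [0,0,-0.02,0,0,0,-1],
    [0,0,-0.02,0,0,0,-1]
  ]
}}

```text
time_s: 15.28
tcp_pos: [0.6125, -0.1832, 0.0661]
ee_rot: [-0.483, 0.522, 0.48, 0.514]
contact_force: [0.0, -0.4, -1.3]
grip_width: 0.0161
```

```bash
python3 -c "
from look import *
look('w4',[[.6107,-.2124,.005]],.05,[.6127,-.1825])"
```

```text
tcp [ 0.6125 -0.1832  0.0661] jaw 85.9 [ 0.  -0.4 -1.3]
```

View pics/w4.png

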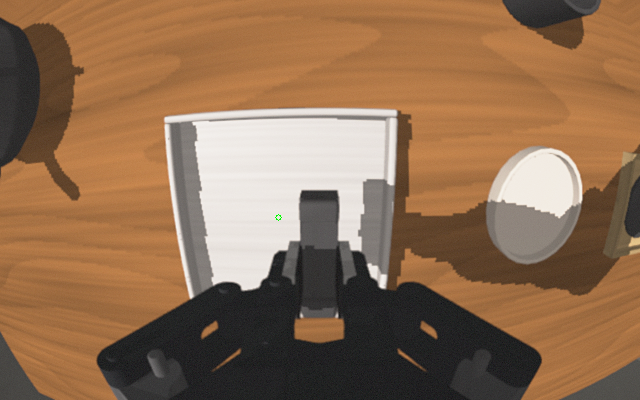

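The rest is held square at (320,240) over the right side of the metal tray, clear of the wall at x≈390. Next: lower it.

{"op": "move_arm", "data": {
  "motion": [
    [0,0,-0.025,0,0,0,-1],
    [0,0,-0.043,0,0,0,-1],
    [0,0,-0.049,0,0,0,-1],
    [0,0,-0.052,0,0,0,-1]
  ]
}}

```text
time_s: 15.82
tcp_pos: [0.6134, -0.1836, 0.015]
ee_rot: [-0.484, 0.521, 0.479, 0.514]
contact_force: [0.7, 0.0, -0.9]
grip_width: 0.0161
```

{"op": "move_arm", "data": {
  "motion": [
    [0,0,-0.001,0,0,0,-1],
    [0,0,-0.002,0,0,0,-1],
    [0,0,-0.003,0,0,0,-1]
  ]
}}

```text
time_s: 16.2
tcp_pos: [0.6137, -0.1836, 0.0124]
ee_rot: [-0.484, 0.521, 0.479, 0.514]
contact_force: [0.1, 0.1, -1.0]
grip_width: 0.0162
```

{"op": "move_arm", "data": {
  "motion": [
    [0,0,-0.001,0,0,0,-1],
    [0,0,-0.002,0,0,0,-1],
    [0,0,-0.003,0,0,0,-1]
  ]
}}

```text
time_s: 16.58
tcp_pos: [0.6138, -0.1837, 0.0106]
ee_rot: [-0.484, 0.521, 0.479, 0.514]
contact_force: [-4.5, 0.5, 11.5]
grip_width: 0.0161
```

{"op": "move_arm", "data": {
  "motion": [
    [0,0,0,0,0,0,-0.2],
    [0,0,0,0,0,0,-0.2],
    [0,0,0.01,0,0,0,-0.2],
    [0,0,0.05,0,0,0,-0.2],
    [0,0,0.09,0,0,0,0]
  ]
}}

```text
time_s: 17.2
tcp_pos: [0.6137, -0.1837, 0.1019]
ee_rot: [-0.484, 0.521, 0.479, 0.514]
contact_force: [-0.3, -0.2, -0.1]
grip_width: 0.0426
```

{"op": "move_arm", "data": {
  "motion": [
    [-0.045,-0.016,0.03,0,0,1,0],
    [-0.09,-0.032,0.03,0,0,2,0],
    [-0.135,-0.048,0.03,0,0,3,0],
    [-0.18,-0.064,0.03,0,0,4,0],
    [-0.215,-0.078,0.03,0,0,5.1,0]
  ]
}}

```text
time_s: 17.82
tcp_pos: [0.3968, -0.2624, 0.1325]
ee_rot: [0.588, -0.401, -0.581, -0.395]
contact_force: [0.1, -0.5, -0.6]
grip_width: 0.0426
```

{"op": "move_arm", "data": {
  "motion": [
    [-0.007,0,0,0,0,0,0],
    [-0.007,0,0,0,0,0,0]
  ]
}}

```text
time_s: 18.08
tcp_pos: [0.3903, -0.2625, 0.1332]
ee_rot: [0.588, -0.401, -0.58, -0.396]
contact_force: [0.7, 0.4, -0.1]
grip_width: 0.0426
```

```bash
python3 -c "
from look import *
look('w5',[[.39,-.264,.018],[.6137,-.1836,.02]],.016,[.39,-.264])"
```

```text
tcp [ 0.3903 -0.2625  0.1332] jaw 111.4 [ 0.7  0.4 -0.1]
blob [320. 191.] [ 0.388 -0.264] [0.0655 0.0173] 21.9
```

View pics/w5.png

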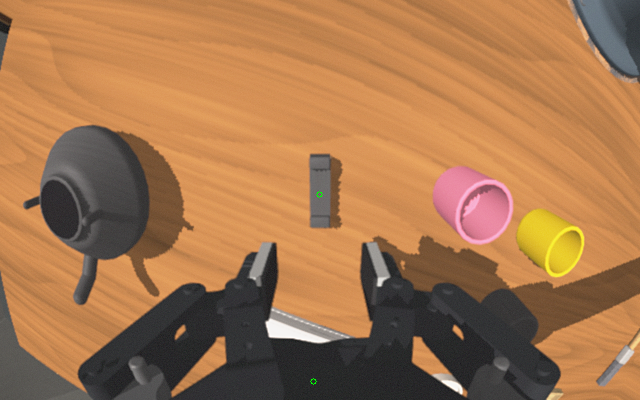

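The second rest is at (320,191), centre (0.388, −0.264), angle 22°. It lines up with the jaws.

{"op": "move_arm", "data": {
  "motion": [
    [-0.002,-0.001,-0.05,0,0,0,0],
    [-0.002,-0.001,-0.1,0,0,0,0],
    [-0.002,-0.001,-0.124,0,0,0,0],
    [-0.002,-0.001,-0.129,0,0,0,0],
    [-0.002,-0.001,-0.129,0,0,0,0]
  ]
}}

```text
time_s: 18.75
tcp_pos: [0.3904, -0.2631, 0.0043]
ee_rot: [0.589, -0.4, -0.58, -0.395]
contact_force: [-0.8, 0.1, 0.8]
grip_width: 0.0428
```

{"op": "move_arm", "data": {
  "motion": [
    [0,0,0,0,0,0,-1],
    [0,0,0,0,0,0,-1],
    [0,0,0,0,0,0,-1],
    [0,0,0,0,0,0,-1]
  ]
}}

```text
time_s: 19.25
tcp_pos: [0.3917, -0.2635, 0.0057]
ee_rot: [0.59, -0.4, -0.579, -0.395]
contact_force: [-0.1, -0.1, 6.6]
grip_width: 0.0164
```

{"op": "move_arm", "data": {
  "motion": [
    [0,0,0.01,0,0,0,-1],
    [0,0,0.04,0,0,0,-1],
    [0,0,0.08,0,0,0,-1],
    [0,0,0.08,0,0,0,-1]
  ]
}}

```text
time_s: 19.75
tcp_pos: [0.3936, -0.2647, 0.0889]
ee_rot: [0.593, -0.4, -0.576, -0.396]
contact_force: [0.5, 0.9, -0.5]
grip_width: 0.0161
```

{"op": "move_arm", "data": {
  "motion": [
    [0.04,0.004,0,0,0,-1,-1],
    [0.085,0.008,0,0,0,-2,-1],
    [0.13,0.012,0,0,0,-3,-1],
    [0.175,0.016,0,0,0,-4,-1],
    [0.213,0.019,0,0,0,-5,-1]
  ]
}}

```text
time_s: 20.38
tcp_pos: [0.6076, -0.2448, 0.0878]
ee_rot: [-0.491, 0.519, 0.477, 0.511]
contact_force: [0.0, 0.1, -1.5]
grip_width: 0.0159
```

{"op": "move_arm", "data": {
  "motion": [
    [0,0,-0.01,0,0,0,-1],
    [0,0,-0.02,0,0,0,-1],
    [0,0,-0.02,0,0,0,-1]
  ]
}}

```text
time_s: 20.75
tcp_pos: [0.605, -0.245, 0.066]
ee_rot: [-0.489, 0.52, 0.478, 0.511]
contact_force: [-1.0, 0.3, -1.3]
grip_width: 0.0161
```

```bash
python3 -c "
from look import *
look('w6',[[.6107,-.2124,.005]],.05,[.6127,-.1825])
M=R.from_quat(status.observe()['ee_rot']).as_matrix();print(M[:,0])
print('fix rotvec/5deg', np.degrees(np.cross(M[:,0],[0,0,-1]))/5)"
```

```text
tcp [ 0.605 -0.245  0.066] jaw 86.3 [-1.   0.3 -1.3]
blob [462. 248.] [ 0.6168 -0.1591] [0.0076 0.0509] 86.7
blob [410. 223.] [ 0.5979 -0.1932] [0.0204 0.0576] 85.5
[ 0.00284229 -0.02142692 -0.99976638]
fix rotvec/5deg [0.24553439 0.03257025 0.        ]
```

View pics/w6.png

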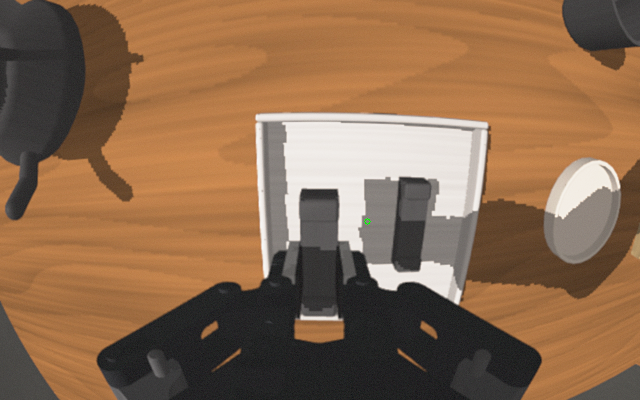

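The first rest lies flat at (410,223). The second is held at (320,245), parallel to it and clear of the left wall. Next: lower it with a small tilt correction.

{"op": "move_arm", "data": {
  "motion": [
    [0.003,0,-0.025,0.2,0,0,-1],
    [0.003,0,-0.043,0.2,0,0,-1],
    [0.003,0,-0.05,0.2,0,0,-1],
    [0.003,0,-0.053,0.2,0,0,-1]
  ]
}}

```text
time_s: 21.3
tcp_pos: [0.6084, -0.2451, 0.013]
ee_rot: [-0.485, 0.516, 0.482, 0.515]
contact_force: [0.7, 1.6, -1.4]
grip_width: 0.0163
```

{"op": "move_arm", "data": {
  "motion": [
    [0,0,-0.001,0,0,0,-1],
    [0,0,-0.002,0,0,0,-1],
    [0,0,-0.003,0,0,0,-1]
  ]
}}

```text
time_s: 21.68
tcp_pos: [0.6088, -0.2452, 0.0108]
ee_rot: [-0.485, 0.516, 0.482, 0.516]
contact_force: [-2.3, 1.6, 5.9]
grip_width: 0.0165
```

{"op": "move_arm", "data": {
  "motion": [
    [0,0,0,0,0,0,-0.2],
    [0,0,0,0,0,0,-0.2],
    [0,0,0.01,0,0,0,-0.2],
    [0,0,0.05,0,0,0,-0.2],
    [0,0,0.1,0,0,0,0.5]
  ]
}}

```text
time_s: 22.3
tcp_pos: [0.6082, -0.245, 0.1115]
ee_rot: [-0.485, 0.516, 0.483, 0.515]
contact_force: [-0.1, 0.4, 1.3]
grip_width: 0.0508
```

{"op": "move_arm", "data": {
  "motion": [
    [-0.03,0.045,0.04,0,0,0,1],
    [-0.062,0.09,0.04,0,0,0,1],
    [-0.094,0.135,0.04,0,0,0,1],
    [-0.126,0.18,0.04,0,0,0,1],
    [-0.158,0.225,0.04,0,0,0,1]
  ]
}}

```text
time_s: 22.92
tcp_pos: [0.4494, -0.0186, 0.1524]
ee_rot: [-0.485, 0.516, 0.482, 0.516]
contact_force: [0.5, 0.3, 0.0]
grip_width: 0.0853
```

{"op": "move_arm", "data": {
  "motion": [
    [-0.009,0.01,0,0,0,0,1],
    [-0.009,0.01,0,0,0,0,1]
  ]
}}

```text
time_s: 23.18
tcp_pos: [0.4406, -0.0084, 0.1531]
ee_rot: [-0.486, 0.515, 0.482, 0.516]
contact_force: [0.7, -0.4, 0.0]
grip_width: 0.0855
```

```bash
python3 -c "
from look import *
look('w7',[[.442,-.01,.062],[.442,-.01,0]],.062,[.442,-.01])
M=R.from_quat(status.observe()['ee_rot']).as_matrix();print('fix rotvec/5deg', np.degrees(np.cross(M[:,0],[0,0,-1]))/5)"
```

```text
tcp [ 0.4406 -0.0084  0.1531] jaw 86.4 [ 0.7 -0.4  0. ]
blob [319. 203.] [ 0.4412 -0.0104] [0.0624 0.0545] 15.8
fix rotvec/5deg [0.03474649 0.0539088  0.        ]
```

View pics/w7.png

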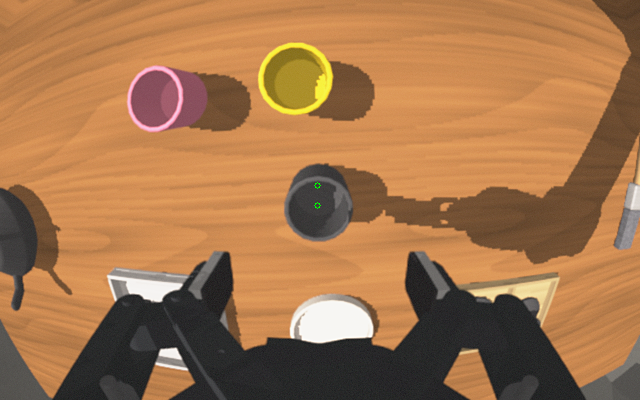

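The dark cup's rim is centred near (319,208), which gives about (0.443, −0.010), matching the estimate.

{"op": "move_arm", "data": {
  "motion": [
    [0.001,-0.002,-0.04,0,0,0,1],
    [0.001,-0.002,-0.08,0,0,0,1],
    [0.001,-0.002,-0.115,0,0,0,1],
    [0.001,-0.002,-0.131,0,0,0,1],
    [0.001,-0.002,-0.131,0,0,0,1]
  ]
}}

```text
time_s: 23.85
tcp_pos: [0.4427, -0.0131, 0.021]
ee_rot: [-0.485, 0.517, 0.481, 0.516]
contact_force: [-0.3, -0.5, 0.0]
grip_width: 0.0858
```

{"op": "move_arm", "data": {
  "motion": [
    [0,0,0,0,0,0,0.3],
    [0,0,0,0,0,0,0],
    [0,0,0,0,0,0,-0.5],
    [0,0,0,0,0,0,-1],
    [0,0,0,0,0,0,-1]
  ]
}}

```text
time_s: 24.48
tcp_pos: [0.4443, -0.0131, 0.0223]
ee_rot: [-0.485, 0.516, 0.48, 0.517]
contact_force: [0.2, 0.8, 5.6]
grip_width: 0.0545
```

{"op": "move_arm", "data": {
  "motion": [
    [0,0,0.01,0,0,0,-1],
    [0,0,0.04,0,0,0,-1],
    [0,0,0.06,0,0,0,-1],
    [0,0,0.06,0,0,0,-1]
  ]
}}

```text
time_s: 24.98
tcp_pos: [0.4452, -0.0131, 0.0838]
ee_rot: [-0.486, 0.515, 0.479, 0.518]
contact_force: [0.1, -0.5, -3.3]
grip_width: 0.0545
```

{"op": "move_arm", "data": {
  "motion": [
    [0.04,0.001,0,0,0,0,-1],
    [0.08,0.002,0,0,0,0,-1],
    [0.12,0.004,0,0,0,0,-1],
    [0.16,0.006,0,0,0,0,-1],
    [0.169,0.006,0,0,0,0,-1]
  ]
}}

```text
time_s: 25.6
tcp_pos: [0.6157, -0.0068, 0.0823]
ee_rot: [-0.486, 0.515, 0.48, 0.518]
contact_force: [-0.1, -0.3, -3.0]
grip_width: 0.0543
```

{"op": "move_arm", "data": {
  "motion": [
    [0,0,-0.01,0,0,0,-1],
    [0,0,-0.025,0,0,0,-1],
    [0,0,-0.025,0,0,0,-1]
  ]
}}

```text
time_s: 25.98
tcp_pos: [0.6129, -0.0068, 0.0551]
ee_rot: [-0.485, 0.516, 0.481, 0.517]
contact_force: [-0.6, 0.0, -2.6]
grip_width: 0.0546
```

```bash
python3 - <<'E'
from look import *
look('w8',[[.6148,-.007,.005]],.05,[.6127,-.1825])
M=R.from_quat(status.observe()['ee_rot']).as_matrix();print('fix rotvec/5deg', np.degrees(np.cross(M[:,0],[0,0,-1]))/5)
a=cv2.resize(imaging.read_camera("side")[110:250,240:464],(640,400))[:,:,::-1]
cv2.imwrite("pics/w8.png",cv2.resize(np.vstack([cv2.imread("pics/w8.png")[100:],a]),None,fx=.85,fy=.85))
E
```

```text
tcp [ 0.6129 -0.0068  0.0551] jaw 86.2 [-0.6  0.  -2.6]
blob [ 98. 233.] [ 0.5987 -0.1492] [0.0294 0.058 ] 85.8
blob [ 50. 244.] [ 0.5971 -0.2004] [0.0707 0.1166] 86.3
fix rotvec/5deg [0.0464076  0.07244328 0.        ]
```

View pics/w8.png

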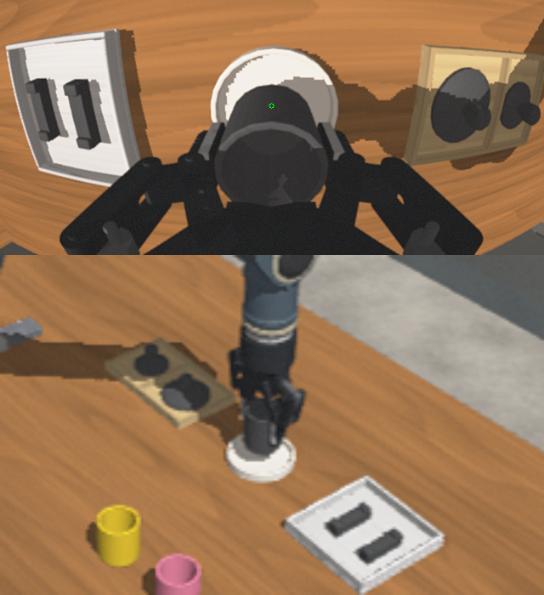

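The cup hangs upright and centred over the dish. Both rests and both lids lie flat in their trays.

{"op": "move_arm", "data": {
  "motion": [
    [0.002,0,-0.012,0,0,0,-1],
    [0.002,0,-0.02,0,0,0,-1],
    [0.002,0,-0.023,0,0,0,-1],
    [0.002,0,-0.025,0,0,0,-1]
  ]
}}

```text
time_s: 26.58
tcp_pos: [0.6168, -0.0069, 0.0317]
ee_rot: [-0.486, 0.515, 0.48, 0.518]
contact_force: [0.2, -0.1, -3.4]
grip_width: 0.0543
```

{"op": "move_arm", "data": {
  "motion": [
    [0,0,-0.001,0,0,0,-1],
    [0,0,-0.002,0,0,0,-1],
    [0,0,-0.003,0,0,0,-1]
  ]
}}

```text
time_s: 26.95
tcp_pos: [0.6169, -0.0069, 0.0288]
ee_rot: [-0.486, 0.515, 0.48, 0.518]
contact_force: [0.6, -0.1, -3.3]
grip_width: 0.0545
```

{"op": "move_arm", "data": {
  "motion": [
    [-0.001,0,-0.001,0,0,0,-1],
    [-0.001,0,-0.0017,0,0,0,-1],
    [-0.001,0,-0.0025,0,0,0,-1]
  ]
}}

```text
time_s: 27.32
tcp_pos: [0.6159, -0.0069, 0.0274]
ee_rot: [-0.486, 0.515, 0.48, 0.518]
contact_force: [-4.8, 0.3, 9.6]
grip_width: 0.0543
```

Contact. I'll release, rise straight up, and back away to check.

{"op": "move_arm", "data": {
  "motion": [
    [0,0,0,0,0,0,0.6],
    [0,0,0,0,0,0,1],
    [0,0,0.005,0,0,0,1],
    [0,0,0.05,0,0,0,1],
    [0,0,0.1,0,0,0,1]
  ]
}}

```text
time_s: 27.95
tcp_pos: [0.6154, -0.007, 0.128]
ee_rot: [-0.485, 0.516, 0.48, 0.517]
contact_force: [0.6, 0.4, -0.3]
grip_width: 0.0856
```

{"op": "move_arm", "data": {
  "motion": [
    [-0.03,0,0.05,0,0,0,1],
    [-0.07,0,0.08,0,0,0,1],
    [-0.11,0,0.08,0,0,0,1],
    [-0.15,0,0.08,0,0,0,1],
    [-0.18,0,0.08,0,0,0,1]
  ]
}}

```text
time_s: 28.58
tcp_pos: [0.4338, -0.0071, 0.2084]
ee_rot: [-0.485, 0.516, 0.48, 0.518]
contact_force: [1.0, 0.6, -0.0]
grip_width: 0.0855
```

```bash
python3 - <<'E'
from h import *
s=status.observe();print(s["tcp_pos"],s["contact_force"].round(1))
t=imaging.read_camera("top");sd=imaging.read_camera("side")
cv2.imwrite("pics/f.png",np.vstack([cv2.resize(t[110:220,200:440],(640,293)),cv2.resize(sd[125:265,260:500],(640,300),fx=1)])[:,:,::-1])
m=imaging.camera_model("top");i=t.astype(int)
roi=np.zeros(t.shape[:2],bool);roi[120:195,210:435]=1
for c in blobs(((i[...,0]-i[...,2])<35)&(i.max(2)<115)&roi,30,6000):
    for z in(.015,.062):
        w=onplane(m,c,z).astype(np.float32);r=cv2.minAreaRect(w);print(z,np.round(r[0],4),np.round(r[1],4))
E
```

```text
[ 0.43379153 -0.0070511   0.2083638 ] [ 1.   0.6 -0. ]
0.015 [ 0.5386 -0.0868] [0.0724 0.0085]
0.062 [ 0.5288 -0.0837] [0.07   0.0082]
0.015 [0.5466 0.0462] [0.0365 0.1065]
0.062 [0.5366 0.045 ] [0.0353 0.103 ]
0.015 [ 0.6043 -0.2443] [0.0185 0.0625]
0.062 [ 0.5924 -0.2359] [0.0179 0.0604]
0.015 [ 0.6113 -0.1831] [0.0177 0.0633]
0.062 [ 0.5992 -0.1768] [0.0171 0.0612]
0.015 [ 0.5798 -0.0236] [0.158  0.1001]
0.062 [ 0.5687 -0.0226] [0.1527 0.0968]
0.015 [0.627 0.174] [0.071  0.0689]
0.062 [0.6144 0.1685] [0.0686 0.0666]
0.015 [0.6371 0.2654] [0.0504 0.0508]
0.062 [0.6242 0.2569] [0.0487 0.0491]
```

View pics/f.png

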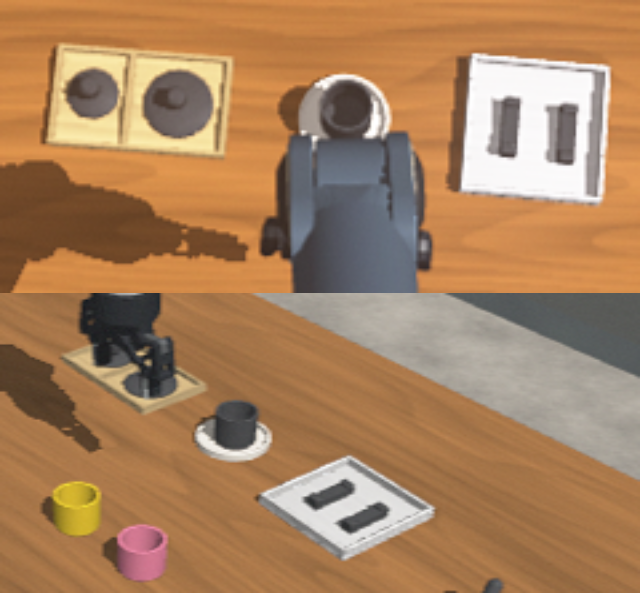

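All five castings are flat and inside their walls, the cup stands upright in the dish, and the robot is clear. I'll hand in the job.

```bash
python3 -c "
from station import job;print(job.job_done())"
```

```text
the job is handed in; nothing more can be done
None
```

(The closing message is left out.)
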